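# Knock a stuck calibration tile out of its nest and lay it on the scanner

## Robot

A 7-joint arm with a two-finger parallel gripper is mounted at the origin on the work surface. World frame = base frame: x ahead of the robot, y to its left, z up, the work surface at z = 0. Lengths are in mm, angles in rad, forces in N, time in s.
With the tool pointing down it reaches from about 375 to 925 mm from the base axis. Payload 3.1 kg.
Tool frame: the origin (TCP) lies on the centre line of the jaws, within the pads' length; the fingertips stand 25 mm ahead of it and the grasp point (between the pads) lies 6 mm ahead of it; z points along the fingers, y is the line along which they close (so a half turn about z gives the same grasp; the last joint's range is limited). The gripper opens to 85 mm and grips with 20 to 120 N. Pads are 22 mm wide; open, the fingers measure 114 mm over their backs; the gripper's body (76 mm by 85 mm) begins 54 mm behind the grasp point. The pads swing forward as they close: fully open they stand 13 mm farther back than shut.
Start: joints at [1.249, 0.383, 0.044, 1.598, -0.018, 1.161, -0.05], TCP at [144.278, -633.788, 256.269] pointing down, gripper open.
Joint ranges: [-2.61, 2.61], [-0.41, 2.15], [-1.48, 1.57], [0, 2.5], [-1.57, 4.71], [0.05, 1.97], [-2.85, 2.85]. Speed limits (rad/s): [2.79, 2.79, 3.14, 3.14, 3.14, 3.14, 3.14].

## Interface

Orientations are given as a unit quaternion [x, y, z, w].
In Python, from rig import get_obs, camera, hand_in gives the robot as it stands.
- The arm moves only by the tool apply_moves, never from a script. Its argument "steps" is a list of rows, each an object with "delta_pos": the shift along the tool's x, y, z in cm, a list of three; "turn": the turn, a rotation vector about the tool's x, y, z in rad, a list of three. In form: [{"delta_pos": [x, y, z], "turn": [rx, ry, rz]}, ...]. A call has 1 to 10 rows; each row shifts and turns the commanded pose from where the row before left it, along the tool's axes as they then stand; what a row does not reach is not made up. A row lasts 1/12 s, in which the tool goes at most 41.7 mm and 7.16 degrees, less where a joint would pass 70% of its speed; a pose out of reach is approached as far as the arm can. A call is refused whole if a number of a shift passes 4.17 or a number of a turn 0.125, either way. A call with a gripper value outside its range is refused whole. "gripper" is the closure, from -1 (fully open) to 1 (shut), so that 0 is half open, set as the call begins (left out, the last holds). The fingers move at their own pace and stop on an object; the grip force is fixed at half the most. Time passes only in rows, so rows that do not move let the fingers close. It gives the time, the measured TCP pose, the force, the opening and the grip force at its end, in the units of the state.
- get_obs(): the state, without advancing time (a new reading comes with each control period).
- camera(name): name is "scene" or "top" or "wrist"; returns a dict with "pixels" (480x640x3 uint8, blue, green, red), "fovy" (degrees; the focal length in pixels is half the picture's height over the tangent of half this angle, whatever the lens; pixels are square), "cx", "cy" (the principal point, pixels), "rvec" (rotation vector, rad) and "tvec" (3), from world to camera coordinates, as OpenCV has them; the wrist camera has in their place "hand_eye" (4x4, takes a point from camera to tool coordinates, whose origin is the TCP and whose axes are the flange's). Camera axes: x right, y down, z forward; pixel columns grow to the right and rows downward; lengths in mm; the calibration is good to about 2 mm. A picture is of the moment at which its call begins: read the wrist's pose just before it. There is no depth.
- hand_in(): hands the job in; it is judged then, once.
The state is a dict: "time_s": time; "joint_pos": joint angles; "qvel": joint speeds; "joint_torque": joint torques, N m; "tool_pos": TCP position; "tool_rot": TCP orientation; "force": force on the tool from outside, world axes, zero at the start; "wrist_torque": the same for the moment, N m; "finger_gap": finger opening in mm; "finger_force": force on a finger pad.
Only numpy, scipy, OpenCV 4.12 (cv2) and the standard library are available. Lean on these libraries where they do the work, as an engineer would, in place of code of your own. Each camera call takes 0.05 s, during which the arm holds its last target. There are 200 camera calls.

## Task

The colour calibration tile is stuck below flush in its spring-clip nest: take the orange handle and draw the knockout rod up under the tile until you feel it come against its stop, hauling no harder than 25 N. Then lift the freed tile out, lay it gently, face up and square inside the teal tape corners on the scanner glass, and let go of it. Leave everything else on the desk where it is.

Things in the scene. Friction and masses are not known exactly. Their poses are not given: they have to be found in the camera images.
- nest: Fixed aluminium nest that holds the tile, on a grey base plate (130 x 215 x 8 mm, from 150 mm to -y to 65 mm to +y of the origin). Origin on the table under the centre of the cavity, z up. Four legs carry a block 84 x 84 mm, its top 90 mm above the table, with a square cavity 46 x 46 mm, 16 mm deep.
- cavity (a point): Centre of the cavity's floor, 74 mm above the table, axes as the nest's. Brass spring clips in the +y and -y walls grip the tile by friction; they let go once it has risen 9 mm and then snap in under it and keep it up. A round knockout rod (16 mm) comes up through a 20 mm hole here; at the start its tip is hidden 2 to 22 mm below the floor.
- hole (a point): Mouth of that hole in the underside of the block, 62 mm above the table, axes as the nest's. Below it a cross arm joins the rod to the handle 115 mm to -y. The rod slides straight up only and stays where it is left. Its hard stop comes when its tip is 11 mm above the cavity floor: the freed tile then stands 9 mm proud of the block, still guided by the cavity.
- grip (a point): Centre of the knockout's orange handle, an upright block 18 (x) x 26 (y) x 34 mm high on a stem, axes as the nest's: pinch across the 18 mm and pull up. A lock nut sets its height over the rod, differing by up to 20 mm, so its height does not tell the rod's: 13 to 33 mm of pull to the stop. Pull: 5 N running free, 10 to 18 N dragging the tile, 6 N for the last 2 mm, then steeply up.
- handle (a joint): Stretch (m) of the stiff overload spring between the handle and its stem, 10 N per mm of pull: 0 at rest, 0.0025 at 25 N, which must not be exceeded.
- tile: Loose square calibration tile, 44 x 44 x 14 mm, 80 g: black frame, white ceramic face up with four small colour patches. Origin at the centre of its underside, z up, x and y along its edges. It starts stuck in the nest, its face 2 mm below the top of the block, so it cannot be gripped until it has been pushed up.
- scanner: Fixed flatbed scanner without its lid, 480 (x) x 300 (y) x 60 mm high, grey frame with a dark glass plate in its top, flush at 60 mm above the table; a yellow card is taped on the frame at its +x end. Origin on the table under its centre.
- target (a point): Centre of the 53 mm square marked on the scanner glass by four teal tape corners, on the surface of the glass, 60 mm above the table; its axes are the scanner's, parallel to the sides of the marked square.
- loupe: Brass loupe, 42 mm diameter, 45 mm high, standing on the scanner glass: leave alone.
- tape_roll: Teal roll of tape lying flat, 84 mm outside diameter, 24 mm high: leave alone.
- marker: Magenta marker pen with white cap, lying on the table along its x axis, 140 x 14 x 14 mm: leave alone.
- slide_box: Blue slide box 80 x 55 x 50 mm: leave alone.
- glue_stick: Yellow glue stick standing upright, 26 mm diameter, 85 mm high: leave alone.
- pen_cup: Blue ceramic pen cup, 76 mm diameter, 95 mm high: leave alone.
- eraser: White eraser 50 x 24 x 14 mm: leave alone.
Things that resemble listed ones, but are neither listed nor needed, are in the scene too. There is more than one size of the tile; the job needs the largest.

How it is judged (in metres and radians):
On the way:
1. the tile has been pushed up past the clips by the knockout (raised 10 mm or more, still in the cavity, not touched by the fingers) (z of tile in the frame of nest between 0.084 and 0.0885 m and horizontal distance between tile and nest below 0.004 m and contact force between the fingers and tile below 0.1 N), for 0.2 s.
At the end, for the whole second after the job is handed in: The tile lies at rest and released, face up, flat on the scanner glass (within 3 mm), its centre within 8 mm of the centre of the teal corners and its edges within about 10 degrees of theirs (horizontal distance between tile and target below 0.008 m and z of tile in the frame of target between -0.003 and 0.003 m and angle between tile's own z axis and vertical below 0.08 rad and (angle between the x axis of tile and the x axis of target, either way round below 0.17 rad or angle between the x axis of tile and the y axis of target, either way round below 0.17 rad) and linear speed of tile below 0.01 m/s and contact force between the fingers and tile below 0.1 N); the robot touches nothing.
It fails at once if the knockout handle was hauled harder than 25 N (its overload spring stretched by more than 2.5 mm) (value of joint handle above 0.0025 m).
It fails at once if the tile was banged or pressed on the scanner glass with more than 40 N (contact force between tile and scanner above 40 N).
It fails at once if the tile was dropped (it fell faster than 0.4 m/s, some 8 mm, untouched by the fingers) (linear speed of tile above 0.4 m/s and contact force between the fingers and tile below 0.1 N).
It fails at once if a bystander (loupe, tape roll, marker, slide box, glue stick, pen cup or eraser) was moved by more than 15 mm (distance of any of loupe, tape_roll, marker, slide_box, glue_stick, pen_cup, eraser from where it was at the start of the episode above 0.015 m).
It also fails if it takes over 72 s, if anything falls off the work surface, if the arm or the gripper's body presses on something with over 40 N, if the wrist force passes 120 N, or if a joint passes its speed limit or range.

## Working session

There is one attempt and no reset: what is moved stays moved. The work goes in short steps, Python scripts to look and compute and a tool call to move; the robot and the scene stay as the last step left them, time stands still between calls to the robot, and variables do not carry over. Pictures are saved under pics/ and viewed, at most 10 in all, crops included, and the job is handed in when it is done.

Besides the shell and the picture viewer there is one more tool, called after "Request:" as name(argument=value, ...) on one line, values as JSON. apply_moves: Moves the arm, as the interface text tells. Its arguments: {"type":"object","properties":{"steps":{"type":"array","items":{"type":"object","properties":{"delta_pos":{"type":"array","items":{"type":"number"}},"turn":{"type":"array","items":{"type":"number"}}}}},"gripper":{"type":"number"}},"required":["steps"]}

```bash
mkdir -p pics; cat > h.py <<'E'
import numpy as np,cv2
from rig import get_obs,camera,hand_in
from scipy.spatial.transform import Rotation as R
def cam(n):
    o=get_obs();c=camera(n);im=c["pixels"];f=im.shape[0]/2/np.tan(np.radians(c["fovy"])/2)
    K=np.array([[f,0,c["cx"]],[0,f,c["cy"]],[0,0,1]])
    if n=="wrist":
        T=np.eye(4);T[:3,:3]=R.from_quat(o["tool_rot"]).as_matrix();T[:3,3]=o["tool_pos"]
        W=T@np.array(c["hand_eye"])
    else:
        E=np.eye(4);E[:3,:3]=cv2.Rodrigues(np.array(c["rvec"],float))[0];E[:3,3]=np.ravel(c["tvec"]);W=np.linalg.inv(E)
    return im.copy(),K,W
def at(K,W,uv,z):
    d=W[:3,:3]@np.linalg.inv(K)@np.array([*uv,1.]);p=W[:3,3];return p+d*(z-p[2])/d[2]
def proj(K,W,P):
    q=np.linalg.inv(W)@np.array([*P,1.]);q=K@q[:3];return q[:2]/q[2]
E
python3 - <<'E'
from h import *
for n in("top","scene"):
    im,K,W=cam(n);cv2.imwrite(f"pics/{n}0.png",im);np.savez(n,K=K,W=W,im=im);print(W.round(3))
o=get_obs();print(o["tool_rot"],o["force"],o["time_s"])
E
```

```text
[[-1.900000e-02 -9.990000e-01  4.700000e-02  5.272230e+02]
 [-1.000000e+00  1.900000e-02  1.400000e-02 -3.629000e+01]
 [-1.500000e-02 -4.700000e-02 -9.990000e-01  1.165219e+03]
 [ 0.000000e+00  0.000000e+00  0.000000e+00  1.000000e+00]]
[[-6.480000e-01  5.350000e-01 -5.420000e-01  1.220081e+03]
 [ 7.620000e-01  4.500000e-01 -4.660000e-01  5.256150e+02]
 [-6.000000e-03 -7.150000e-01 -7.000000e-01  9.150650e+02]
 [ 0.000000e+00  0.000000e+00  0.000000e+00  1.000000e+00]]
[ 9.93737350e-01  1.11734364e-01 -1.87496810e-04 -1.21447954e-03] [ 0.66643832 -0.13805041 -0.04532862] 0.1
```

View pics/top0.png

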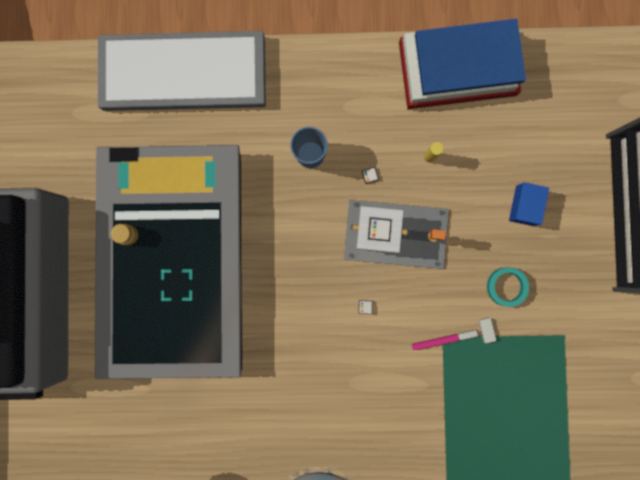

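View pics/scene0.png

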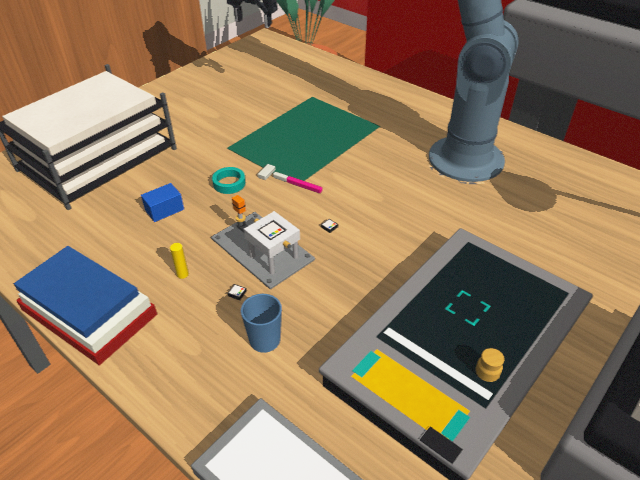

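The top view shows the nest block at (380,230) with the tile in it, the orange handle at (438,235) and the teal corners on the glass at (177,285). There are three tile-like things. The ones at (371,176) and (366,307) are small and loose on the table. The one in the nest at (380,230) is the largest and fits the description. I'll confirm it in enlarged crops.

```bash
python3 - <<'E'
import cv2,numpy as np
t=np.load("top.npz")["im"];s=np.load("scene.npz")["im"]
a=cv2.resize(t[160:320,340:460],None,fx=5,fy=5,interpolation=3)[:600]
b=cv2.resize(t[265:305,157:197],(200,200),interpolation=3)
a=cv2.resize(t[190:280,340:460],None,fx=5,fy=5,interpolation=3)
c=np.zeros((600,800,3),np.uint8);c[:450,:600]=a;c[:200,600:]=b
d=cv2.resize(t[165:187,360:382],(200,200),interpolation=3);c[200:400,600:]=d
c[400:,600:]=cv2.resize(t[296:318,355:377],(200,200),interpolation=3)
cv2.imwrite("pics/c1.png",c)
cv2.imwrite("pics/c2.png",cv2.resize(s[185:290,205:325],None,fx=5,fy=5,interpolation=3))
E
```

```text
(no output)
```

View pics/c1.png

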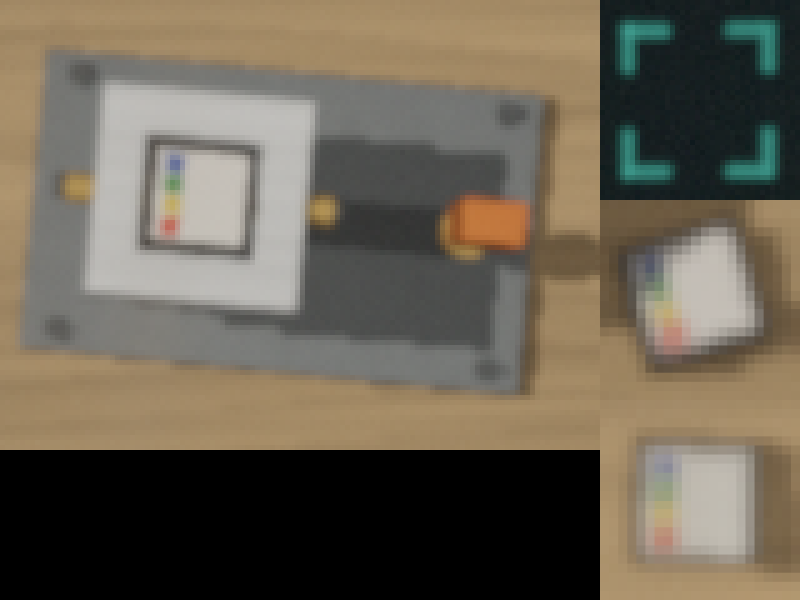

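View pics/c2.png

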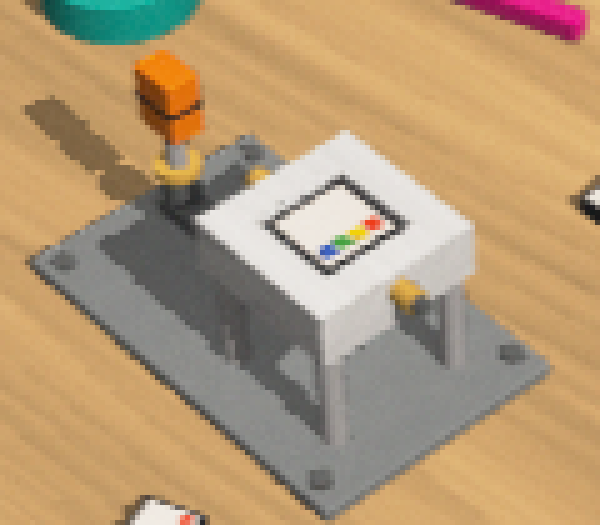

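The nest tile is clearly the largest, at about 22 px against 13 px for the two loose ones. The crops also give the block's top corners, the handle and the tape corners. Next I compute the poses.

```bash
python3 - <<'E'
from h import *
t=np.load("top.npz");s=np.load("scene.npz");K,W=t["K"],t["W"];Ks,Ws=s["K"],s["W"]
px=lambda p,o,k:np.array(p)/k+np.array(o)-.5+.5/k
B=[at(K,W,px(p,(340,190),5),90)for p in[(103,82),(317,100),(300,312),(85,292)]]
n=np.mean(B,0);d=(B[0]+B[3]-B[1]-B[2])/2;print("nest",n,np.linalg.norm(d),np.degrees(np.arctan2(d[1],d[0]))-90)
T=[at(K,W,px(p,(340,190),5),88)for p in[(147,135),(260,147),(251,257),(137,245)]];print("tile",np.mean(T,0))
Bs=[at(Ks,Ws,px(p,(205,185),5),90)for p in[(345,132),(475,225),(325,318),(196,215)]];print("nest scene",np.mean(Bs,0))
G=[at(K,W,px(p,(157,265),5),60)for p in[(619,20),(780,20),(780,181),(619,181)]] if 0 else [at(K,W,px((p[0]-600,p[1]),(157,265),5),60)for p in[(619,20),(780,20),(780,181),(619,181)]]
g=(G[0]+G[3]-G[1]-G[2])/2;print("target",np.mean(G,0),np.linalg.norm(g),np.degrees(np.arctan2(g[1],g[0]))-90)
u=d/np.linalg.norm(d);h=n-115*u
print("handle xy",h)
# scan heights: project model handle in scene & top crops
x=np.array([u[1],-u[0],0])
for zc in range(70,150,10):
    r=[]
    for Kk,Ww,o in((K,W,(340,190)),(Ks,Ws,(205,185))):
        for dz in(17,-17):
            P=np.array([h[0],h[1],zc+dz]);r.append(((proj(Kk,Ww,P)-o+.5)*5).round())
    print(zc,*r)
E
```

```text
nest [ 607.88137432 -136.46646475   90.        ] 85.71795058158281 -6.225264902841687
tile [ 608.19411689 -135.67794644   88.        ]
nest scene [ 604.07492159 -134.45089436   90.        ]
target [503.68009726 279.8843858   60.        ] 66.3326972340511 -1.0521890045671256
handle xy [ 595.41103632 -250.78833785   90.        ]
70 [489. 223.] [472. 228.] [161. 102.] [169. 160.]
80 [494. 221.] [477. 227.] [158.  85.] [166. 143.]
90 [499. 219.] [482. 225.] [156.  68.] [164. 126.]
100 [504. 218.] [487. 224.] [153.  50.] [162. 109.]
110 [509. 216.] [492. 222.] [151.  32.] [159.  92.]
120 [515. 214.] [497. 220.] [149.  14.] [157.  75.]
130 [520. 212.] [502. 218.] [146.  -4.] [154.  57.]
140 [526. 210.] [507. 217.] [143. -23.] [152.  39.]
```

Request:
apply_moves(steps=[{"delta_pos": [3.4, -1.78, 0]}, {"delta_pos": [3.4, -1.78, 0]}, {"delta_pos": [3.4, -1.78, 0]}, {"delta_pos": [3.4, -1.78, 0]}, {"delta_pos": [3.4, -1.78, 0]}, {"delta_pos": [3.4, -1.78, 0]}, {"delta_pos": [3.4, -1.78, 0]}, {"delta_pos": [3.4, -1.78, 0]}, {"delta_pos": [3.4, -1.78, 0]}, {"delta_pos": [3.4, -1.78, 0]}], gripper=-1)

```text
schema error: expected keys delta_pos, turn
```

Request:
apply_moves(steps=[{"turn": [0, 0, -0.124]}, {"turn": [0, 0, -0.124]}, {"turn": [0, 0, -0.124]}, {"turn": [0, 0, -0.124]}, {"turn": [0, 0, -0.124]}, {"turn": [0, 0, -0.124]}, {"turn": [0, 0, -0.124]}, {"turn": [0, 0, -0.124]}, {"turn": [0, 0, -0.124]}, {"turn": [0, 0, -0.124]}])

```text
schema error: expected keys delta_pos, turn
```

```bash
cat >> h.py <<'E'
def to(P,yaw=None,rows=1):
    o=get_obs();M=R.from_quat(o["tool_rot"]).as_matrix();d=M.T@(np.array(P)-o["tool_pos"])/10
    print("pos",np.round(o["tool_pos"],1),"xdir",np.degrees(np.arctan2(M[1,0],M[0,0])).round(2),"tilt",M[:,2].round(4),"F",np.round(o["force"],1),"t",o["time_s"],"gap",o["finger_gap"])
    print("delta cm",d.round(3),"min rows",np.linalg.norm(d)/4.1)
    if yaw is not None: print("turn z",-np.radians(yaw-np.degrees(np.arctan2(M[1,0],M[0,0]))).round(4))
E
python3 - <<'E'
from h import *
to([594,-250,256],83.8)
o=get_obs();print(o["joint_pos"]);c=camera("wrist");print(np.round(c["hand_eye"],2))
E
```

```text
pos [ 144.1 -633.   255. ] xdir 12.83 tilt [-6.0e-04  2.4e-03 -1.0e+00] F [ 0.7 -0.1 -0. ] t 0.1 gap 85.56389449795977
delta cm [ 5.2369e+01 -2.7353e+01 -4.2000e-02] min rows 14.410366522962182
turn z -1.2386
[ 1.24917879  0.38381535  0.04379073  1.59944181 -0.01791446  1.16118479
 -0.04989728]
[[  -0.     -0.96   -0.27   68.49]
 [   1.     -0.      0.     -0.47]
 [  -0.     -0.27    0.96 -117.3 ]
 [   0.      0.      0.      1.  ]]
```

Request:
apply_moves(steps=[{"delta_pos": [3.4, -1.78, 0], "turn": [0, 0, 0]}, {"delta_pos": [3.4, -1.78, 0], "turn": [0, 0, 0]}, {"delta_pos": [3.4, -1.78, 0], "turn": [0, 0, 0]}, {"delta_pos": [3.4, -1.78, 0], "turn": [0, 0, 0]}, {"delta_pos": [3.4, -1.78, 0], "turn": [0, 0, 0]}, {"delta_pos": [3.4, -1.78, 0], "turn": [0, 0, 0]}, {"delta_pos": [3.4, -1.78, 0], "turn": [0, 0, 0]}, {"delta_pos": [3.4, -1.78, 0], "turn": [0, 0, 0]}, {"delta_pos": [3.4, -1.78, 0], "turn": [0, 0, 0]}, {"delta_pos": [3.4, -1.78, 0], "turn": [0, 0, 0]}], gripper=-1)

```text
time_s: 0.98
tool_pos: [437.2, -383.2, 256.1]
tool_rot: [0.994, 0.112, -0.0, -0.0]
force: [0.2, -0.4, 0.2]
finger_gap: 85.5
finger_force: 0.0
```

Request:
apply_moves(steps=[{"delta_pos": [0, 0, 0], "turn": [0, 0, -0.124]}, {"delta_pos": [0, 0, 0], "turn": [0, 0, -0.124]}, {"delta_pos": [0, 0, 0], "turn": [0, 0, -0.124]}, {"delta_pos": [0, 0, 0], "turn": [0, 0, -0.124]}, {"delta_pos": [0, 0, 0], "turn": [0, 0, -0.124]}, {"delta_pos": [0, 0, 0], "turn": [0, 0, -0.124]}, {"delta_pos": [0, 0, 0], "turn": [0, 0, -0.124]}, {"delta_pos": [0, 0, 0], "turn": [0, 0, -0.124]}, {"delta_pos": [0, 0, 0], "turn": [0, 0, -0.124]}, {"delta_pos": [0, 0, 0], "turn": [0, 0, -0.124]}])

```text
time_s: 1.82
tool_pos: [435.9, -384.6, 255.8]
tool_rot: [0.742, 0.671, -0.0, -0.0]
force: [-1.3, 0.5, 0.3]
finger_gap: 85.3
finger_force: 0.0
```

```bash
python3 - <<'E'
from h import *
to([594,-250,256],83.8)
print(get_obs()["joint_pos"])
E
```

```text
pos [ 435.9 -384.6  255.8] xdir 84.22 tilt [-7.e-04  6.e-04 -1.e+00] F [-1.3  0.5  0.3] t 1.8167 gap 85.31933417322603
delta cm [14.985 14.368 -0.022] min rows 5.063541658090381
turn z 0.0072
[ 0.92403444  0.27569429 -0.31942759  1.75331447  0.09465509  1.12855169
  0.47425754]
```

Request:
apply_moves(steps=[{"delta_pos": [2.5, 2.4, 0], "turn": [0, 0, 0]}, {"delta_pos": [2.5, 2.4, 0], "turn": [0, 0, 0]}, {"delta_pos": [2.5, 2.4, 0], "turn": [0, 0, 0]}, {"delta_pos": [2.5, 2.4, 0], "turn": [0, 0, 0]}, {"delta_pos": [2.5, 2.4, 0], "turn": [0, 0, 0]}, {"delta_pos": [2.5, 2.4, 0], "turn": [0, 0, 0.007]}, {"delta_pos": [0, 0, 0], "turn": [0, 0, 0]}, {"delta_pos": [0, 0, 0], "turn": [0, 0, 0]}, {"delta_pos": [0, 0, 0], "turn": [0, 0, 0]}])

```text
time_s: 2.57
tool_pos: [594.9, -251.2, 255.6]
tool_rot: [0.746, 0.666, -0.001, -0.0]
force: [0.1, -0.8, 0.0]
finger_gap: 85.4
finger_force: 0.0
```

```bash
python3 - <<'E'
from h import *
to([594,-250,256],83.8)
im,K,W=cam("wrist");np.savez("w1",K=K,W=W);cv2.imwrite("pics/w1.png",im)
E
```

```text
pos [ 594.9 -251.2  255.6] xdir 83.5 tilt [-1.6e-03 -3.0e-04 -1.0e+00] F [ 0.1 -0.8  0. ] t 2.5667 gap 85.37652568640402
delta cm [ 0.109 -0.108 -0.038] min rows 0.03866587351036794
turn z -0.0053
```

View pics/w1.png

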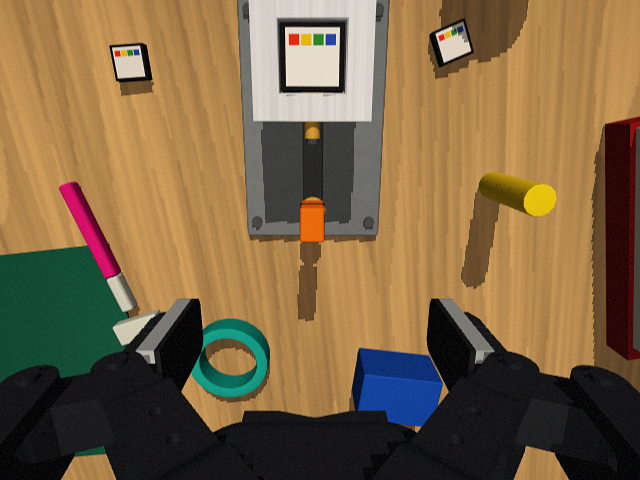

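The wrist view shows the handle's top face at about (301–324, 206–242), the tile at about (279–346, 19–92) and the block's front edge at v=121.

```bash
python3 - <<'E'
from h import *
d=np.load("w1.npz");K,W=d["K"],d["W"]
for z in(97,107,117,127):
    c=[at(K,W,p,z) for p in((300.5,206),(324.5,206),(324.5,242),(300.5,242))]
    print(z,np.mean(c,0).round(1),np.linalg.norm(c[0]-c[1]).round(1),np.linalg.norm(c[1]-c[2]).round(1))
c=[at(K,W,p,88) for p in((278.5,18.5),(347,18.5),(344.5,92.5),(280.5,93))];print("tile",np.mean(c,0).round(1),np.linalg.norm(c[0]-c[1]),np.linalg.norm(c[1]-c[2]))
v=c[0]+c[1]-c[2]-c[3];print("yaw",np.degrees(np.arctan2(v[1],v[0]))-90)
c=[at(K,W,p,90) for p in((253,121.5),(372,122))];print("front edge",c,np.linalg.norm(c[0]-c[1]))
v=c[1]-c[0];print(np.degrees(np.arctan2(v[1],v[0])))
E
```

```text
97 [ 592.1 -250.4   97. ] 17.7 27.7
107 [ 592.5 -247.9  107. ] 17.0 26.7
117 [ 592.8 -245.4  117. ] 16.4 25.7
127 [ 593.2 -242.9  127. ] 15.8 24.7
tile [ 605.6 -135.    88. ] 45.803679110999944 46.42142989169217
yaw -6.880237082173437
front edge [array([ 558.54640428, -172.48120259,   90.        ]), array([ 642.61890975, -182.53235207,   90.        ])] 84.67119806907971
-6.817544070310442
```

Request:
apply_moves(steps=[{"delta_pos": [0.19, -0.25, 3], "turn": [0, 0, 0]}, {"delta_pos": [0, 0, 3], "turn": [0, 0, 0]}, {"delta_pos": [0, 0, 3], "turn": [0, 0, 0]}, {"delta_pos": [0, 0, 3], "turn": [0, 0, 0]}, {"delta_pos": [0, 0, 2], "turn": [0, 0, 0]}, {"delta_pos": [0, 0, 1.2], "turn": [0, 0, 0]}, {"delta_pos": [0, 0, 0.6], "turn": [0, 0, 0]}, {"delta_pos": [0, 0, 0], "turn": [0, 0, 0]}, {"delta_pos": [0, 0, 0], "turn": [0, 0, 0]}])

```text
time_s: 3.37
tool_pos: [593.7, -249.8, 99.4]
tool_rot: [0.747, 0.665, 0.0, 0.001]
force: [-0.1, -0.0, 0.9]
finger_gap: 85.5
finger_force: 0.0
```

```bash
python3 - <<'E'
from h import *
to([592.6,-249,97],83.4)
im,K,W=cam("wrist");cv2.imwrite("pics/w2.png",im)
E
```

```text
pos [ 593.7 -249.8   99.4] xdir 83.4 tilt [ 1.5e-03 -9.0e-04 -1.0e+00] F [-0.1 -0.   0.9] t 3.3667 gap 85.49325679421166
delta cm [ 0.072 -0.116  0.235] min rows 0.06625367280785587
turn z 0.0001
```

View pics/w2.png

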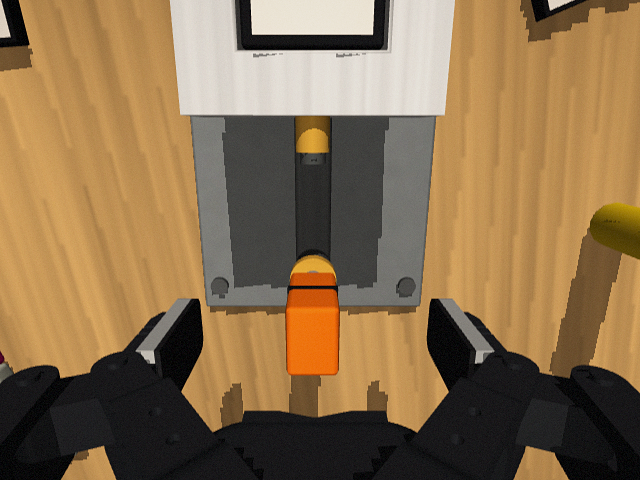

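The handle's top face is at about (287–338, 306–374), centred between the pads. Next I get its height and offset.

```bash
python3 - <<'E'
from h import *
im,K,W=cam("wrist")
for z in(96,100,104,108):
    c=[at(K,W,p,z) for p in((286.5,307),(339,307),(337.5,374.5),(288,374.5))]
    print(z,np.mean(c,0).round(1),np.linalg.norm(c[0]-c[1]).round(1),np.linalg.norm(c[1]-c[2]).round(1))
c=[at(K,W,p,90) for p in((181,115),(447,115))];print("edge",c,np.linalg.norm(c[0]-c[1]))
E
```

```text
96 [ 592.  -253.8   96. ] 18.4 27.5
100 [ 592.3 -251.4  100. ] 17.8 26.6
104 [ 592.6 -249.   104. ] 17.2 25.7
108 [ 592.9 -246.6  108. ] 16.6 24.7
edge [array([ 559.4959691 , -171.53388259,   90.        ]), array([ 643.7394589 , -181.35340118,   90.        ])] 84.81384627618331
```

Request:
apply_moves(steps=[{"delta_pos": [0, -0.12, 0.6], "turn": [0, 0, 0]}, {"delta_pos": [0, 0, 0], "turn": [0, 0, 0]}, {"delta_pos": [0, 0, 0], "turn": [0, 0, 0]}])

```text
time_s: 3.72
tool_pos: [591.9, -248.7, 92.5]
tool_rot: [0.746, 0.666, -0.0, 0.0]
force: [-0.1, 0.2, -0.1]
finger_gap: 85.0
finger_force: 0.0
```

Request:
apply_moves(steps=[{"delta_pos": [0, 0, 0], "turn": [0, 0, 0]}, {"delta_pos": [0, 0, 0], "turn": [0, 0, 0]}, {"delta_pos": [0, 0, 0], "turn": [0, 0, 0]}, {"delta_pos": [0, 0, 0], "turn": [0, 0, 0]}, {"delta_pos": [0, 0, 0], "turn": [0, 0, 0]}, {"delta_pos": [0, 0, 0], "turn": [0, 0, 0]}, {"delta_pos": [0, 0, 0], "turn": [0, 0, 0]}, {"delta_pos": [0, 0, 0], "turn": [0, 0, 0]}, {"delta_pos": [0, 0, 0], "turn": [0, 0, 0]}, {"delta_pos": [0, 0, 0], "turn": [0, 0, 0]}], gripper=1)

```text
time_s: 4.55
tool_pos: [592.8, -248.7, 92.6]
tool_rot: [0.746, 0.666, 0.001, 0.001]
force: [2.2, 0.0, -0.8]
finger_gap: 17.6
finger_force: 61.3
```

Request:
apply_moves(steps=[{"delta_pos": [0, 0, -0.1], "turn": [0, 0, 0]}, {"delta_pos": [0, 0, -0.1], "turn": [0, 0, 0]}, {"delta_pos": [0, 0, -0.1], "turn": [0, 0, 0]}, {"delta_pos": [0, 0, -0.1], "turn": [0, 0, 0]}, {"delta_pos": [0, 0, -0.1], "turn": [0, 0, 0]}, {"delta_pos": [0, 0, 0], "turn": [0, 0, 0]}])

```text
time_s: 5.05
tool_pos: [592.6, -248.7, 97.1]
tool_rot: [0.746, 0.666, 0.001, 0.0]
force: [4.9, -0.4, -5.1]
finger_gap: 17.4
finger_force: 60.7
```

Request:
apply_moves(steps=[{"delta_pos": [0, 0, -0.1], "turn": [0, 0, 0]}, {"delta_pos": [0, 0, -0.1], "turn": [0, 0, 0]}, {"delta_pos": [0, 0, -0.1], "turn": [0, 0, 0]}, {"delta_pos": [0, 0, -0.1], "turn": [0, 0, 0]}, {"delta_pos": [0, 0, 0], "turn": [0, 0, 0]}])

```text
time_s: 5.47
tool_pos: [592.6, -248.6, 101.2]
tool_rot: [0.746, 0.666, 0.001, 0.0]
force: [4.8, -0.8, -5.0]
finger_gap: 17.4
finger_force: 60.6
```

Request:
apply_moves(steps=[{"delta_pos": [0, 0, -0.1], "turn": [0, 0, 0]}, {"delta_pos": [0, 0, -0.1], "turn": [0, 0, 0]}, {"delta_pos": [0, 0, -0.1], "turn": [0, 0, 0]}, {"delta_pos": [0, 0, -0.1], "turn": [0, 0, 0]}, {"delta_pos": [0, 0, 0], "turn": [0, 0, 0]}])

```text
time_s: 5.88
tool_pos: [592.6, -248.6, 105.3]
tool_rot: [0.746, 0.666, 0.001, 0.0]
force: [5.0, -1.8, -4.9]
finger_gap: 17.3
finger_force: 60.6
```

Request:
apply_moves(steps=[{"delta_pos": [0, 0, -0.1], "turn": [0, 0, 0]}, {"delta_pos": [0, 0, -0.1], "turn": [0, 0, 0]}, {"delta_pos": [0, 0, -0.1], "turn": [0, 0, 0]}, {"delta_pos": [0, 0, 0], "turn": [0, 0, 0]}])

```text
time_s: 6.22
tool_pos: [592.5, -248.6, 107.5]
tool_rot: [0.746, 0.666, 0.001, 0.0]
force: [7.4, -1.0, -8.8]
finger_gap: 17.1
finger_force: 60.2
```

Request:
apply_moves(steps=[{"delta_pos": [0, 0, -0.1], "turn": [0, 0, 0]}, {"delta_pos": [0, 0, -0.1], "turn": [0, 0, 0]}, {"delta_pos": [0, 0, 0], "turn": [0, 0, 0]}])

```text
time_s: 6.47
tool_pos: [592.4, -248.5, 108.3]
tool_rot: [0.746, 0.666, 0.001, 0.0]
force: [8.6, -1.9, -13.2]
finger_gap: 17.0
finger_force: 59.5
```

Request:
apply_moves(steps=[{"delta_pos": [0, 0, -0.1], "turn": [0, 0, 0]}, {"delta_pos": [0, 0, 0], "turn": [0, 0, 0]}, {"delta_pos": [0, 0, 0], "turn": [0, 0, 0]}])

```text
time_s: 6.72
tool_pos: [592.3, -248.5, 109.0]
tool_rot: [0.746, 0.666, 0.001, 0.0]
force: [8.1, -2.4, -13.4]
finger_gap: 17.4
finger_force: 59.4
```

Request:
apply_moves(steps=[{"delta_pos": [0, 0, -0.1], "turn": [0, 0, 0]}, {"delta_pos": [0, 0, 0], "turn": [0, 0, 0]}, {"delta_pos": [0, 0, 0], "turn": [0, 0, 0]}])

```text
time_s: 6.97
tool_pos: [592.3, -248.5, 109.9]
tool_rot: [0.746, 0.666, 0.001, 0.0]
force: [8.6, -1.3, -14.3]
finger_gap: 17.1
finger_force: 59.4
```

Request:
apply_moves(steps=[{"delta_pos": [0, 0, -0.1], "turn": [0, 0, 0]}, {"delta_pos": [0, 0, 0], "turn": [0, 0, 0]}, {"delta_pos": [0, 0, 0], "turn": [0, 0, 0]}])

```text
time_s: 7.22
tool_pos: [592.4, -248.5, 110.9]
tool_rot: [0.746, 0.666, 0.001, 0.0]
force: [8.7, -2.3, -13.7]
finger_gap: 17.4
finger_force: 59.4
```

Request:
apply_moves(steps=[{"delta_pos": [0, 0, -0.1], "turn": [0, 0, 0]}, {"delta_pos": [0, 0, -0.1], "turn": [0, 0, 0]}, {"delta_pos": [0, 0, 0], "turn": [0, 0, 0]}, {"delta_pos": [0, 0, 0], "turn": [0, 0, 0]}])

```text
time_s: 7.55
tool_pos: [592.3, -248.5, 112.9]
tool_rot: [0.746, 0.666, 0.001, 0.0]
force: [8.6, -2.4, -14.7]
finger_gap: 17.2
finger_force: 59.4
```

Request:
apply_moves(steps=[{"delta_pos": [0, 0, -0.1], "turn": [0, 0, 0]}, {"delta_pos": [0, 0, -0.1], "turn": [0, 0, 0]}, {"delta_pos": [0, 0, 0], "turn": [0, 0, 0]}, {"delta_pos": [0, 0, 0], "turn": [0, 0, 0]}])

```text
time_s: 7.88
tool_pos: [592.3, -248.5, 114.9]
tool_rot: [0.746, 0.666, 0.001, 0.0]
force: [8.5, -1.8, -14.1]
finger_gap: 17.3
finger_force: 59.4
```

Request:
apply_moves(steps=[{"delta_pos": [0, 0, -0.1], "turn": [0, 0, 0]}, {"delta_pos": [0, 0, 0], "turn": [0, 0, 0]}, {"delta_pos": [0, 0, 0], "turn": [0, 0, 0]}])

```text
time_s: 8.13
tool_pos: [592.3, -248.5, 115.9]
tool_rot: [0.746, 0.666, 0.001, 0.0]
force: [7.7, -2.0, -14.2]
finger_gap: 17.5
finger_force: 59.4
```

Request:
apply_moves(steps=[{"delta_pos": [0, 0, -0.05], "turn": [0, 0, 0]}, {"delta_pos": [0, 0, 0], "turn": [0, 0, 0]}, {"delta_pos": [0, 0, 0], "turn": [0, 0, 0]}])

```text
time_s: 8.38
tool_pos: [592.3, -248.5, 116.4]
tool_rot: [0.746, 0.666, 0.001, 0.0]
force: [8.6, -3.2, -13.8]
finger_gap: 17.5
finger_force: 59.4
```

Request:
apply_moves(steps=[{"delta_pos": [0, 0, -0.05], "turn": [0, 0, 0]}, {"delta_pos": [0, 0, 0], "turn": [0, 0, 0]}, {"delta_pos": [0, 0, 0], "turn": [0, 0, 0]}])

```text
time_s: 8.63
tool_pos: [592.5, -248.7, 118.4]
tool_rot: [0.746, 0.666, 0.001, 0.0]
force: [6.1, -0.1, -6.0]
finger_gap: 17.4
finger_force: 60.6
```

Request:
apply_moves(steps=[{"delta_pos": [0, 0, -0.05], "turn": [0, 0, 0]}, {"delta_pos": [0, 0, 0], "turn": [0, 0, 0]}, {"delta_pos": [0, 0, 0], "turn": [0, 0, 0]}])

```text
time_s: 8.88
tool_pos: [592.5, -248.6, 118.6]
tool_rot: [0.746, 0.666, 0.001, 0.0]
force: [6.0, -1.7, -9.0]
finger_gap: 17.6
finger_force: 60.4
```

Request:
apply_moves(steps=[{"delta_pos": [0, 0, -0.05], "turn": [0, 0, 0]}, {"delta_pos": [0, 0, 0], "turn": [0, 0, 0]}, {"delta_pos": [0, 0, 0], "turn": [0, 0, 0]}])

```text
time_s: 9.13
tool_pos: [592.4, -248.6, 118.8]
tool_rot: [0.746, 0.666, 0.001, 0.0]
force: [7.4, -2.0, -10.2]
finger_gap: 17.4
finger_force: 60.2
```

Request:
apply_moves(steps=[{"delta_pos": [0, 0, -0.03], "turn": [0, 0, 0]}, {"delta_pos": [0, 0, 0], "turn": [0, 0, 0]}, {"delta_pos": [0, 0, 0], "turn": [0, 0, 0]}])

```text
time_s: 9.38
tool_pos: [592.4, -248.5, 118.9]
tool_rot: [0.746, 0.666, 0.001, 0.0]
force: [7.3, -1.3, -11.1]
finger_gap: 17.2
finger_force: 60.1
```

The force drop marks the clips releasing. After that it rises at 10 N/mm with no further rod travel, about 11 mm after the rod met the tile, so the rod is against its stop. Next I unload and let go.

Request:
apply_moves(steps=[{"delta_pos": [0, 0, 0.1], "turn": [0, 0, 0]}, {"delta_pos": [0, 0, 0.1], "turn": [0, 0, 0]}, {"delta_pos": [0, 0, 0], "turn": [0, 0, 0]}, {"delta_pos": [0, 0, 0], "turn": [0, 0, 0]}])

```text
time_s: 9.72
tool_pos: [592.6, -248.7, 118.3]
tool_rot: [0.746, 0.666, 0.001, 0.0]
force: [5.1, -1.0, -5.4]
finger_gap: 17.4
finger_force: 60.9
```

Request:
apply_moves(steps=[{"delta_pos": [0, 0, 0], "turn": [0, 0, 0]}, {"delta_pos": [0, 0, 0], "turn": [0, 0, 0]}, {"delta_pos": [0, 0, 0], "turn": [0, 0, 0]}, {"delta_pos": [0, 0, 0], "turn": [0, 0, 0]}, {"delta_pos": [0, 0, 0], "turn": [0, 0, 0]}, {"delta_pos": [0, 0, 0], "turn": [0, 0, 0]}, {"delta_pos": [0, 0, 0], "turn": [0, 0, 0]}, {"delta_pos": [0, 0, 0], "turn": [0, 0, 0]}], gripper=-1)

```text
time_s: 10.38
tool_pos: [591.9, -248.7, 118.6]
tool_rot: [0.746, 0.666, -0.0, -0.0]
force: [0.4, -0.4, -0.7]
finger_gap: 85.2
finger_force: 0.0
```

Request:
apply_moves(steps=[{"delta_pos": [0, 0, -2], "turn": [0, 0, 0]}, {"delta_pos": [0, 0, -2.5], "turn": [0, 0, 0]}, {"delta_pos": [0, 0, -2.5], "turn": [0, 0, 0]}, {"delta_pos": [0, 0, -2], "turn": [0, 0, 0]}, {"delta_pos": [0, 0, 0], "turn": [0, 0, 0]}, {"delta_pos": [0, 0, 0], "turn": [0, 0, 0]}, {"delta_pos": [0, 0, 0], "turn": [0, 0, 0]}])

```text
time_s: 10.97
tool_pos: [591.4, -248.5, 207.8]
tool_rot: [0.746, 0.666, -0.0, -0.001]
force: [-0.1, -0.2, 0.1]
finger_gap: 85.3
finger_force: 0.0
```

```bash
python3 - <<'E'
from h import *
to([606,-135,200],83.4)
im,K,W=cam("wrist");np.savez("w3",K=K,W=W);cv2.imwrite("pics/w3.png",im)
E
```

```text
pos [ 591.4 -248.5  207.8] xdir 83.47 tilt [-1.4e-03  4.0e-04 -1.0e+00] F [-0.1 -0.2  0.1] t 10.9667 gap 85.25476019098092
delta cm [11.444  0.166  0.777] min rows 2.797923049566785
turn z 0.0013
```

View pics/w3.png

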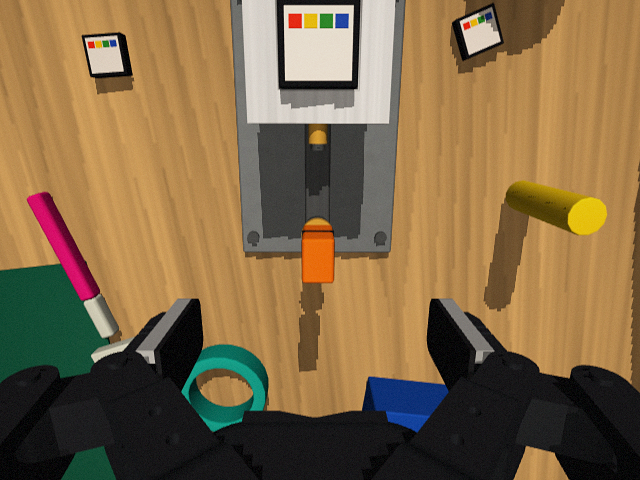

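The tile now stands proud: it casts a shadow on the block, with its front edge at v≈88 and u 278–358. I'll refine its centre from this view, then go over it.

```bash
python3 - <<'E'
from h import *
d=np.load("w3.npz");K,W=d["K"],d["W"]
a,b=[at(K,W,p,99) for p in((278.5,86),(358.5,88))];v=b-a
print(np.linalg.norm(v),np.degrees(np.arctan2(v[1],v[0])))
n=np.array([.115,.993,0]);print("tile centre",(a+b)/2+22*n)
a,b=[at(K,W,p,90) for p in((246.5,123.5),(390,124))];print("nest centre",(a+b)/2+42*n,np.linalg.norm(a-b),np.degrees(np.arctan2(*(b-a)[1::-1])))
E
```

```text
44.43615419377072 -7.951796820846156
tile centre [ 605.29295874 -135.79731084   99.        ]
nest centre [ 605.32901817 -135.26960207   90.        ] 84.96282934279441 -6.799369269196515
```

Request:
apply_moves(steps=[{"delta_pos": [2.85, 0.04, 0], "turn": [0, 0, 0]}, {"delta_pos": [2.85, 0.04, 0], "turn": [0, 0, 0]}, {"delta_pos": [2.85, 0.04, 0], "turn": [0, 0, 0]}, {"delta_pos": [2.85, 0.04, 0], "turn": [0, 0, 0]}, {"delta_pos": [0, 0, 2], "turn": [0, 0, 0]}, {"delta_pos": [0, 0, 2], "turn": [0, 0, 0]}, {"delta_pos": [0, 0, 0], "turn": [0, 0, 0]}, {"delta_pos": [0, 0, 0], "turn": [0, 0, 0]}])

```text
time_s: 11.68
tool_pos: [604.2, -135.6, 165.7]
tool_rot: [0.746, 0.666, -0.002, -0.003]
force: [0.6, -1.1, 0.4]
finger_gap: 85.6
finger_force: 0.0
```

```bash
python3 - <<'E'
from h import *
to([606,-135,114],83.4)
E
```

```text
pos [ 604.2 -135.6  165.7] xdir 83.46 tilt [-0.0063  0.0011 -1.    ] F [ 0.6 -1.1  0.4] t 11.6833 gap 85.61051640842746
delta cm [0.078 0.202 5.17 ] min rows 1.2620522055578953
turn z 0.0011
```

Request:
apply_moves(steps=[{"delta_pos": [0.03, 0.12, 2], "turn": [0, 0, 0]}, {"delta_pos": [0, 0, 2], "turn": [0, 0, 0]}, {"delta_pos": [0, 0, 1.1], "turn": [0, 0, 0]}, {"delta_pos": [0, 0, 0], "turn": [0, 0, 0]}, {"delta_pos": [0, 0, 0], "turn": [0, 0, 0]}, {"delta_pos": [0, 0, 0], "turn": [0, 0, 0]}])

```text
time_s: 12.18
tool_pos: [608.7, -135.8, 118.8]
tool_rot: [0.746, 0.665, 0.001, 0.001]
force: [0.3, 1.3, 0.3]
finger_gap: 85.8
finger_force: 0.0
```

```bash
python3 - <<'E'
from h import *
to([605.5,-135.4,114],83.2)
im,K,W=cam("wrist");np.savez("w4",K=K,W=W);cv2.imwrite("pics/w4.png",im)
E
```

```text
pos [ 608.7 -135.8  118.8] xdir 83.44 tilt [ 2.e-03 -3.e-04 -1.e+00] F [0.3 1.3 0.3] t 12.1833 gap 85.75955792206389
delta cm [ 0.004 -0.325  0.483] min rows 0.14187712559094068
turn z 0.0042
```

View pics/w4.png

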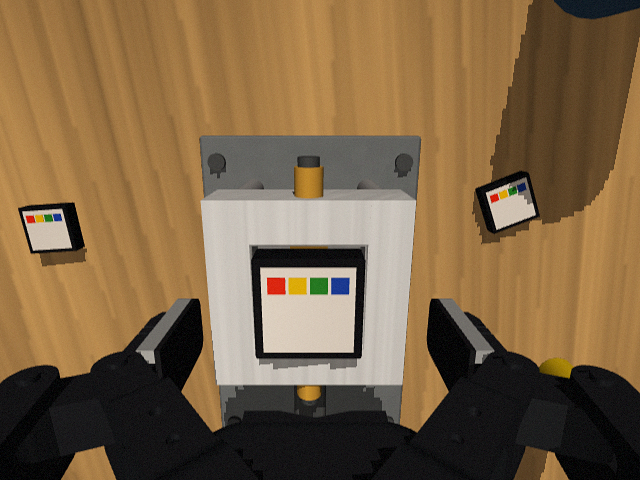

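```bash
python3 - <<'E'
from h import *
d=np.load("w4.npz");K,W=d["K"],d["W"]
c=[at(K,W,p,99) for p in((252,249.5),(364.5,249.5),(361.5,358),(256,358.5))]
print(np.mean(c,0),np.linalg.norm(c[0]-c[1]),np.linalg.norm(c[1]-c[2]));v=c[1]-c[0]+c[2]-c[3];print(np.degrees(np.arctan2(v[1],v[0])))
to([*np.mean(c,0)[:2],114],83.2)
E
```

```text
[ 605.40271034 -133.49940333   99.        ] 42.56609831649289 47.004626540381764
-6.554381852998666
pos [ 609.  -135.7  119.2] xdir 83.45 tilt [ 2.8e-03 -5.0e-04 -1.0e+00] F [ 0.   0.  -0.3] t 12.2333 gap 85.32146721382288
delta cm [ 0.18  -0.384  0.519] min rows 0.1635470075994004
turn z 0.0044
```

Request:
apply_moves(steps=[{"delta_pos": [0.06, -0.32, 0.3], "turn": [0, 0, 0]}, {"delta_pos": [0, 0, 0], "turn": [0, 0, 0]}, {"delta_pos": [0, 0, 0], "turn": [0, 0, 0]}, {"delta_pos": [0, 0, 0], "turn": [0, 0, 0]}, {"delta_pos": [0, 0, 0], "turn": [0, 0, 0]}])

```text
time_s: 12.65
tool_pos: [604.8, -134.5, 114.8]
tool_rot: [0.746, 0.666, 0.0, 0.0]
force: [-0.2, -0.6, 0.7]
finger_gap: 85.3
finger_force: 0.0
```

Request:
apply_moves(steps=[{"delta_pos": [0, 0, 0], "turn": [0, 0, 0]}, {"delta_pos": [0, 0, 0], "turn": [0, 0, 0]}, {"delta_pos": [0, 0, 0], "turn": [0, 0, 0]}])

```text
time_s: 12.9
tool_pos: [604.7, -134.5, 114.6]
tool_rot: [0.746, 0.666, 0.0, 0.0]
force: [-0.3, 0.2, -0.0]
finger_gap: 85.4
finger_force: 0.0
```

Request:
apply_moves(steps=[{"delta_pos": [0, 0, 0], "turn": [0, 0, 0]}, {"delta_pos": [0, 0, 0], "turn": [0, 0, 0]}])

```text
time_s: 13.07
tool_pos: [604.7, -134.5, 114.5]
tool_rot: [0.746, 0.666, -0.0, -0.0]
force: [-0.1, 0.6, 0.5]
finger_gap: 85.2
finger_force: 0.0
```

Settled and centred at 114.5. Closing on the tile.

Request:
apply_moves(steps=[{"delta_pos": [0, 0, 0], "turn": [0, 0, 0]}, {"delta_pos": [0, 0, 0], "turn": [0, 0, 0]}, {"delta_pos": [0, 0, 0], "turn": [0, 0, 0]}, {"delta_pos": [0, 0, 0], "turn": [0, 0, 0]}, {"delta_pos": [0, 0, 0], "turn": [0, 0, 0]}, {"delta_pos": [0, 0, 0], "turn": [0, 0, 0]}, {"delta_pos": [0, 0, 0], "turn": [0, 0, 0]}, {"delta_pos": [0, 0, 0], "turn": [0, 0, 0]}], gripper=1)

```text
time_s: 13.73
tool_pos: [605.4, -134.6, 114.9]
tool_rot: [0.746, 0.666, 0.001, 0.001]
force: [2.9, -0.8, 0.7]
finger_gap: 41.8
finger_force: 63.3
```

Request:
apply_moves(steps=[{"delta_pos": [0, 0, -0.2], "turn": [0, 0, 0]}, {"delta_pos": [0, 0, -0.3], "turn": [0, 0, 0]}, {"delta_pos": [0, 0, -0.5], "turn": [0, 0, 0]}, {"delta_pos": [0, 0, -0.7], "turn": [0, 0, 0]}, {"delta_pos": [0, 0, -1], "turn": [0, 0, 0]}, {"delta_pos": [0, 0, -1], "turn": [0, 0, 0]}, {"delta_pos": [0, 0, 0], "turn": [0, 0, 0]}, {"delta_pos": [0, 0, 0], "turn": [0, 0, 0]}])

```text
time_s: 14.4
tool_pos: [605.4, -134.6, 153.1]
tool_rot: [0.746, 0.666, 0.001, 0.001]
force: [0.2, -0.2, -0.8]
finger_gap: 41.8
finger_force: 63.2
```

```bash
python3 - <<'E'
from h import *
to([503.7,279.9,170],90)
im,K,W=cam("wrist");np.savez("w5",K=K,W=W);cv2.imwrite("pics/w5.png",im)
E
```

```text
pos [ 605.4 -134.6  153.1] xdir 83.47 tilt [ 2.2e-03 -6.0e-04 -1.0e+00] F [ 0.2 -0.2 -0.8] t 14.4 gap 41.785446786532475
delta cm [ 40.021 -14.813  -1.739] min rows 10.417159577167663
turn z -0.114
```

View pics/w5.png

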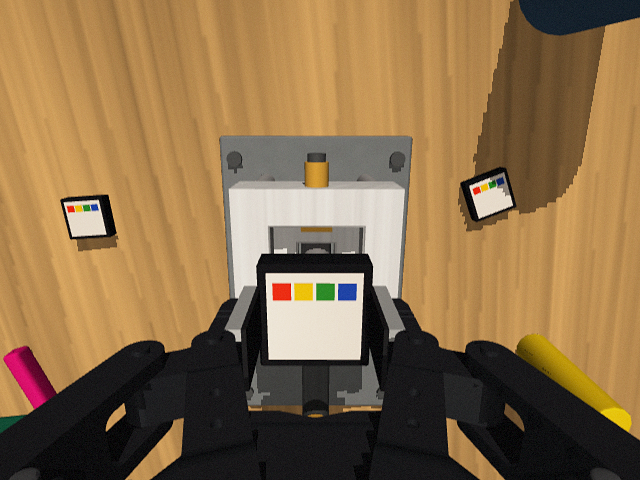

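The tile is held squarely, with its top at about (258–372, 255–365). The next move takes it most of the way to the target and turns it to the target's heading.

Request:
apply_moves(steps=[{"delta_pos": [0, 0, -0.5], "turn": [0, 0, -0.05]}, {"delta_pos": [0, 0, -0.5], "turn": [0, 0, -0.046]}, {"delta_pos": [1, -0.3, -0.5], "turn": [0, 0, 0]}, {"delta_pos": [1.6, -0.5, -0.5], "turn": [0, 0, 0]}, {"delta_pos": [2.2, -0.7, 0], "turn": [0, 0, 0]}, {"delta_pos": [2.6, -0.8, 0], "turn": [0, 0, 0]}, {"delta_pos": [2.6, -0.8, 0], "turn": [0, 0, 0]}, {"delta_pos": [2.6, -0.8, 0], "turn": [0, 0, 0]}, {"delta_pos": [2.6, -0.8, 0], "turn": [0, 0, 0]}, {"delta_pos": [2.6, -0.8, 0], "turn": [0, 0, 0]}])

```text
time_s: 15.28
tool_pos: [551.0, 47.9, 171.7]
tool_rot: [0.713, 0.701, -0.0, -0.0]
force: [0.2, 1.4, -1.0]
finger_gap: 41.7
finger_force: 63.2
```

Request:
apply_moves(steps=[{"delta_pos": [2.6, -0.8, 0], "turn": [0, 0, 0]}, {"delta_pos": [2.6, -0.8, 0], "turn": [0, 0, 0]}, {"delta_pos": [2.6, -0.8, 0], "turn": [0, 0, 0]}, {"delta_pos": [2.6, -0.8, 0], "turn": [0, 0, 0]}, {"delta_pos": [2.2, -0.7, 0], "turn": [0, 0, 0]}, {"delta_pos": [1.6, -0.5, 0], "turn": [0, 0, 0]}, {"delta_pos": [1, -0.4, 0], "turn": [0, 0, 0]}, {"delta_pos": [0, 0, 0], "turn": [0, 0, 0]}, {"delta_pos": [0, 0, 0], "turn": [0, 0, 0]}, {"delta_pos": [0, 0, 0], "turn": [0, 0, 0]}])

```text
time_s: 16.12
tool_pos: [507.8, 195.9, 171.4]
tool_rot: [0.714, 0.7, -0.001, 0.0]
force: [-0.2, -0.6, -0.9]
finger_gap: 42.0
finger_force: 63.2
```

```bash
python3 - <<'E'
from h import *
d=np.load("w5.npz");K,W=d["K"],d["W"]
c=[at(K,W,p,137.2) for p in((257.5,254),(372.5,254),(369,365),(260,365))]
print("tile at w5",np.mean(c,0),np.linalg.norm(c[0]-c[1]),np.linalg.norm(c[1]-c[2]))
to([503.7,279.9,170],88.95)
im,K,W=cam("wrist");np.savez("w6",K=K,W=W,im=im);cv2.imwrite("pics/w6.png",im)
E
```

```text
tile at w5 [ 604.45772534 -133.04087237  137.2       ] 42.409487359047816 47.154197331566344
pos [507.8 195.9 171.4] xdir 88.87 tilt [-1.0e-04 -1.4e-03 -1.0e+00] F [-0.2 -0.6 -0.9] t 16.1167 gap 42.018062792323065
delta cm [ 8.393 -0.576  0.131] min rows 2.0520776431246674
turn z -0.0014
```

View pics/w6.png

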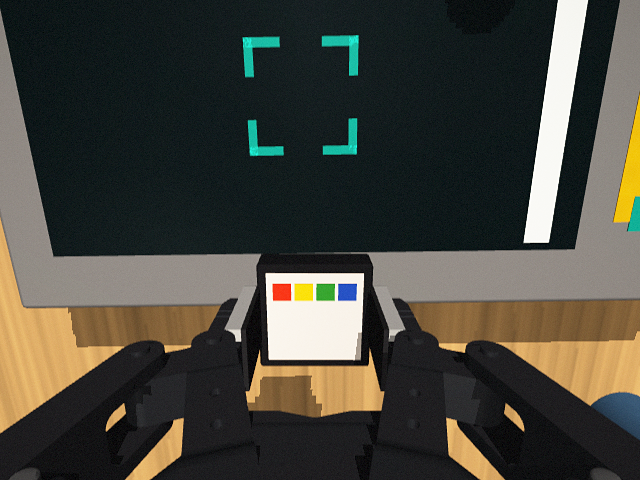

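The tape corners' outer edges are at (243,37), (358,36), (357,154) and (249,156), and the tile is still square in the pads.

```bash
python3 - <<'E'
from h import *
d=np.load("w6.npz");K,W=d["K"],d["W"]
c=[at(K,W,p,60) for p in((242.5,37),(358.5,35.5),(357,154.5),(249,156.5))]
m=np.mean(c,0);print(m,[np.linalg.norm(c[i]-c[i-1]).round(1) for i in range(4)])
for a,b in((0,1),(3,2)):
    v=c[b]-c[a];print(np.degrees(np.arctan2(v[1],v[0])))
v=c[0]+c[1]-c[2]-c[3];print(np.degrees(np.arctan2(v[1],v[0])))
to([*m[:2],95],88.95)
E
```

```text
[501.2037682 281.8039081  60.       ] [np.float64(63.7), np.float64(63.0), np.float64(63.2), np.float64(63.6)]
-0.5384044781226857
-0.1716398208984398
89.52867754556064
pos [508.1 195.4 171.4] xdir 88.81 tilt [-1.0e-04 -1.3e-03 -1.0e+00] F [-0.5 -1.3 -1.5] t 16.1667 gap 42.25393497230806
delta cm [ 8.63  -0.866  7.627] min rows 2.8169811032615373
turn z -0.0024
```

Request:
apply_moves(steps=[{"delta_pos": [1.08, -0.1, 0], "turn": [0, 0, -0.008]}, {"delta_pos": [1.5, -0.14, 0], "turn": [0, 0, 0]}, {"delta_pos": [2, -0.2, 0], "turn": [0, 0, 0]}, {"delta_pos": [2, -0.2, 1], "turn": [0, 0, 0]}, {"delta_pos": [1.5, -0.14, 1.5], "turn": [0, 0, 0]}, {"delta_pos": [0.5, -0.04, 1.5], "turn": [0, 0, 0]}, {"delta_pos": [0, 0, 1.5], "turn": [0, 0, 0]}, {"delta_pos": [0, 0, 1], "turn": [0, 0, 0]}, {"delta_pos": [0, 0, 0.5], "turn": [0, 0, 0]}, {"delta_pos": [0, 0, 0], "turn": [0, 0, 0]}])

```text
time_s: 17.0
tool_pos: [499.8, 281.3, 99.7]
tool_rot: [0.711, 0.703, -0.002, -0.0]
force: [-0.7, -0.2, -1.4]
finger_gap: 41.7
finger_force: 63.2
```

Request:
apply_moves(steps=[{"delta_pos": [0, 0, 0], "turn": [0, 0, 0]}, {"delta_pos": [0, 0, 0], "turn": [0, 0, 0]}, {"delta_pos": [0, 0, 0], "turn": [0, 0, 0]}, {"delta_pos": [0, 0, 0], "turn": [0, 0, 0]}])

```text
time_s: 17.33
tool_pos: [501.1, 283.4, 102.5]
tool_rot: [0.711, 0.703, 0.001, 0.0]
force: [0.1, -0.1, -1.3]
finger_gap: 41.5
finger_force: 63.2
```

```bash
python3 - <<'E'
from h import *
to([501.7,281.2,91],89.3)
E
```

```text
pos [501.1 283.4 102.5] xdir 89.4 tilt [ 1.7e-03  7.0e-04 -1.0e+00] F [ 0.1 -0.1 -1.3] t 17.3333 gap 41.46836118868173
delta cm [-0.219  0.063  1.154] min rows 0.28683417401656836
turn z 0.0018
```

Request:
apply_moves(steps=[{"delta_pos": [-0.15, 0.05, 0.4], "turn": [0, 0, 0]}, {"delta_pos": [0, 0, 0.4], "turn": [0, 0, 0]}, {"delta_pos": [0, 0, 0], "turn": [0, 0, 0]}, {"delta_pos": [0, 0, 0], "turn": [0, 0, 0]}, {"delta_pos": [0, 0, 0], "turn": [0, 0, 0]}, {"delta_pos": [0, 0, 0], "turn": [0, 0, 0]}, {"delta_pos": [0, 0, 0], "turn": [0, 0, 0]}, {"delta_pos": [0, 0, 0], "turn": [0, 0, 0]}])

```text
time_s: 18.0
tool_pos: [500.9, 281.9, 93.7]
tool_rot: [0.711, 0.704, 0.0, -0.0]
force: [-0.1, 0.9, -0.9]
finger_gap: 42.2
finger_force: 63.2
```

Request:
apply_moves(steps=[{"delta_pos": [0, 0, 0.1], "turn": [0, 0, 0]}, {"delta_pos": [0, 0, 0.1], "turn": [0, 0, 0]}, {"delta_pos": [0, 0, 0], "turn": [0, 0, 0]}, {"delta_pos": [0, 0, 0], "turn": [0, 0, 0]}, {"delta_pos": [0, 0, 0], "turn": [0, 0, 0]}])

```text
time_s: 18.42
tool_pos: [500.8, 281.7, 91.6]
tool_rot: [0.711, 0.704, -0.0, -0.0]
force: [-1.5, -0.2, -0.5]
finger_gap: 42.1
finger_force: 63.2
```

Request:
apply_moves(steps=[{"delta_pos": [0, 0.06, 0.08], "turn": [0, 0, 0]}, {"delta_pos": [0, 0, 0], "turn": [0, 0, 0]}, {"delta_pos": [0, 0, 0], "turn": [0, 0, 0]}, {"delta_pos": [0, 0, 0], "turn": [0, 0, 0]}])

```text
time_s: 18.75
tool_pos: [501.5, 281.7, 90.8]
tool_rot: [0.711, 0.704, 0.0, -0.0]
force: [0.2, -0.5, -0.4]
finger_gap: 42.0
finger_force: 63.2
```

Request:
apply_moves(steps=[{"delta_pos": [0, 0, 0.06], "turn": [0, 0, 0]}, {"delta_pos": [0, 0, 0], "turn": [0, 0, 0]}, {"delta_pos": [0, 0, 0], "turn": [0, 0, 0]}, {"delta_pos": [0, 0, 0], "turn": [0, 0, 0]}])

```text
time_s: 19.08
tool_pos: [501.4, 281.7, 90.2]
tool_rot: [0.711, 0.704, -0.0, -0.0]
force: [-0.0, 0.6, -1.1]
finger_gap: 42.0
finger_force: 63.2
```

Request:
apply_moves(steps=[{"delta_pos": [0, 0, 0.06], "turn": [0, 0, 0]}, {"delta_pos": [0, 0, 0], "turn": [0, 0, 0]}, {"delta_pos": [0, 0, 0], "turn": [0, 0, 0]}, {"delta_pos": [0, 0, 0], "turn": [0, 0, 0]}])

```text
time_s: 19.42
tool_pos: [501.5, 281.7, 90.1]
tool_rot: [0.711, 0.704, -0.0, 0.0]
force: [-1.6, -0.8, 4.5]
finger_gap: 41.6
finger_force: 63.8
```

The tile touched the glass at the expected height with about 5 N. Releasing.

Request:
apply_moves(steps=[{"delta_pos": [0, 0, 0], "turn": [0, 0, 0]}, {"delta_pos": [0, 0, 0], "turn": [0, 0, 0]}, {"delta_pos": [0, 0, 0], "turn": [0, 0, 0]}, {"delta_pos": [0, 0, 0], "turn": [0, 0, 0]}, {"delta_pos": [0, 0, 0], "turn": [0, 0, 0]}, {"delta_pos": [0, 0, 0], "turn": [0, 0, 0]}, {"delta_pos": [0, 0, 0], "turn": [0, 0, 0]}], gripper=-1)

```text
time_s: 20.0
tool_pos: [501.4, 281.7, 89.5]
tool_rot: [0.711, 0.704, 0.0, -0.0]
force: [0.5, 0.3, -0.5]
finger_gap: 85.4
finger_force: 0.0
```

Request:
apply_moves(steps=[{"delta_pos": [0, 0, -1], "turn": [0, 0, 0]}, {"delta_pos": [0, 0, -2], "turn": [0, 0, 0]}, {"delta_pos": [0, 0, -2.5], "turn": [0, 0, 0]}, {"delta_pos": [0, 0, -2.5], "turn": [0, 0, 0]}, {"delta_pos": [0, 0, -2], "turn": [0, 0, 0]}, {"delta_pos": [0, 0, 0], "turn": [0, 0, 0]}, {"delta_pos": [0, 0, 0], "turn": [0, 0, 0]}, {"delta_pos": [0, 0, 0], "turn": [0, 0, 0]}, {"delta_pos": [0, 0, 0], "turn": [0, 0, 0]}])

```text
time_s: 20.75
tool_pos: [500.6, 281.0, 188.4]
tool_rot: [0.711, 0.704, -0.001, -0.0]
force: [0.5, -0.3, -0.2]
finger_gap: 85.9
finger_force: 0.0
```

```bash
python3 - <<'E'
from h import *
to([501.7,281.2,190],89.3)
im,K,W=cam("wrist")
hsv=cv2.cvtColor(im,cv2.COLOR_BGR2HSV)
teal=cv2.inRange(hsv,(75,100,60),(95,255,255));white=cv2.inRange(hsv,(0,0,120),(179,70,255))
P=proj(K,W,[501.7,281.2,60]);print("expected target px",P)
for n,m in(("teal",teal),("white",white)):
    k,l,s,c=cv2.connectedComponentsWithStats(m)
    for i in range(1,k):
        if s[i,4]>60: print(n,s[i],c[i].round(1))
i=[j for j in range(1,k) if abs(c[j][0]-P[0])<60 and abs(c[j][1]-P[1])<60 and s[j,4]>800]
for j in i:
    q=cv2.minAreaRect(np.argwhere(l==j)[:,::-1].astype(np.float32));w=[at(K,W,p,74) for p in cv2.boxPoints(q)];print("face",np.mean(w,0),[np.linalg.norm(w[a]-w[a-1]).round(1) for a in range(4)],q)
E
```

```text
pos [500.6 281.  188.4] xdir 89.43 tilt [-0.0021 -0.0013 -1.    ] F [ 0.5 -0.3 -0.2] t 20.75 gap 85.85268635559811
delta cm [ 0.022  0.108 -0.156] min rows 0.04648576607320816
turn z 0.0023
expected target px [318.29121409 235.56346054]
teal [268 187  32  32 474] [279.4 197.6]
teal [335 187  31  32 468] [354.5 197.4]
teal [271 250  30  29 346] [279.7 267.8]
teal [334 250  30  29 358] [354.6 268.1]
teal [ 594  314   46   27 1164] [617.9 327.3]
white [    0     0   640   393 35210] [311.7 163.7]
white [ 505   20   77  330 7144] [540.3 196.8]
white [ 287  214   60   57 2888] [316.6 244.3]
white [ 136  298   55   66 1016] [161.  329.8]
white [ 439  298   55   66 1001] [467.9 329.5]
white [  181   355   268    41 10123] [314.3 375.4]
face [500.44323816 280.53669577  74.        ] [np.float64(38.3), np.float64(37.2), np.float64(36.7), np.float64(37.2)] ((316.4999694824219, 242.0), (58.99999237060547, 55.99999237060547), -0.0)
```

The tile sits within about 2–3 mm of the centre of the corners, square and released.

```bash
python3 -c "
from rig import hand_in
print(hand_in())"
```

```text
the job is handed in; nothing more can be done
None
```

I drew the knockout rod up to its stop with no force reading above 15 N, set the tile face up and square within about 3 mm of the centre of the teal corners, let go, and handed the job in at about 21 s; no verdict came back.

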